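# Stack the next tier on the tilted wax rack

## Robot

A 7-joint arm with a two-finger parallel gripper is mounted at the origin on a cart in front of the work surface, level with it; the furniture and walls round the work are solid. World frame = base frame: x ahead of the robot, y to its left, z up, the work surface at z = 0. Lengths are in mm, angles in rad, forces in N, time in s.
With the tool pointing down it reaches from about 400 to 850 mm from the base axis. Payload 4.5 kg.
Tool frame: the origin (TCP) lies on the centre line of the jaws, within the pads' length; the fingertips stand 11 mm ahead of it and the grasp point (between the pads) lies 8 mm behind it (robot.nose_length is the distance from the TCP to the fingertips, in mm); z points along the fingers, y is the line along which they close (so a half turn about z gives the same grasp; the last joint's range is limited). The gripper opens to 85 mm and grips with 20 to 120 N. Pads are 22 mm wide; open, the fingers measure 114 mm over their backs; the gripper's body (76 mm by 85 mm) begins 54 mm behind the grasp point. The pads swing forward as they close: fully open they stand 13 mm farther back than shut.
Start: joints at [1.262, 0.689, -0.195, 1.565, 0.157, 0.902, -0.215], TCP at [210.108, -588.649, 242.317] pointing down, gripper open.
Joint ranges: [-3.01, 3.01], [-0.46, 2.08], [-1.47, 1.51], [0.13, 2.56], [-1, 4.14], [0.04, 2.09], [-2.66, 2.66]. Speed limits (rad/s): [2.57, 2.57, 3.14, 3.14, 3.14, 3.14, 3.14].

## Interface

Orientations are given as a unit quaternion [w, x, y, z].
In Python, from plant import sense, vision, sign_off, robot gives the robot as it stands.
- The arm moves only by the tool move_arm, never from a script. Its argument "targets" is a list that holds one entry, the list of rows, each a list of 7 numbers: the turn, a rotation vector about the tool's x, y, z in degrees, then the shift along the tool's x, y, z in m, then the closure, from -1 (fully open) to 1 (shut), so that 0 is half open. In form: [[[rx, ry, rz, x, y, z, jaw], ...]]. A call has 1 to 10 rows; each row is the pose to reach, as a shift and turn from the pose commanded when the call began, along the tool's axes at that moment; what a row does not reach only later rows make up. A row lasts 1/12 s, in which the tool goes at most 41.7 mm and 7.16 degrees, less where a joint would pass 70% of its speed; a pose out of reach is approached as far as the arm can. A call with a gripper value outside its range is refused whole. The fingers move at their own pace and stop on an object; the grip force is fixed at half the most. Time passes only in rows, so rows that repeat a pose let the fingers close. It gives the time, the measured TCP pose, the force, the opening and the grip force at its end, in the units of the state.
- sense(): the state, without advancing time (a new reading comes with each control period).
- vision.snapshot(name): name is "side" or "top" or "wrist"; returns a dict with "frame" (420x560x3 uint8, blue, green, red), "camera_matrix" (3x3 intrinsics, pixels), "dist_coeffs" ([k1, k2, p1, p2, k3] as OpenCV has them; the pictures are not rectified), "rvec" (rotation vector, rad) and "tvec" (3), from world to camera coordinates, as OpenCV has them; the wrist camera has in their place "hand_eye" (4x4, takes a point from camera to tool coordinates, whose origin is the TCP and whose axes are the flange's). Camera axes: x right, y down, z forward; pixel columns grow to the right and rows downward; lengths in mm; the calibration is good to about 2 mm. A picture is of the moment at which its call begins: read the wrist's pose just before it. There is no depth.
- sign_off(): hands the job in; it is judged then, once.
The state is a dict: "time": time; "joint_pos": joint angles; "joint_velocities": joint speeds; "effort": joint torques, N m; "position": TCP position; "orientation": TCP orientation; "force": force on the tool from outside, world axes, zero at the start; "torque": the same for the moment, N m; "grip_width": finger opening in mm; "grip_force": force on a finger pad.
Only numpy, scipy, OpenCV 4.12 (cv2) and the standard library are available. Lean on these libraries where they do the work, as an engineer would, in place of code of your own. Each camera call takes 0.05 s, during which the arm holds its last target. There are 200 camera calls.

## Task

The bottom frame of the wax rack sits on a tilting stand; stack the loose tier on it. Carry the tier by its handle, lean it to the slope the stand is set to, feel for the four corner sockets with its four posts and feed them in while you hold it, then press it gently home until all four collars sit flush on the sockets and both spring catches have snapped over its end tongues; then let go. Leave the stand's slope as it was set and the things round about where they are.

Things in the scene. Friction and masses are not known exactly. Their poses are not given: they have to be found in the camera images.
- tilt_stand: Stand fixed to the bench: grey foot 150 x 220 x 10 mm with a cheek at each end (100 to 108 mm from the middle) carrying the tilt axis; 248 mm long over its clamp knobs. Origin: centre of the foot's underside. Its x axis points away from the low (front) side, its y axis runs along the tilt axis, which lies 62 mm above the origin.
- tilt_head (a joint): Slope of the bottom frame in rad, 0 = level; growing values lean its upper face towards the low (front, -x) side of the stand. Starts between 0.37 and 0.50. Held only by friction: about 1.2 N m about the tilt axis makes it slip, so a hard push off the axis or off the slope turns it.
- head_mid (a point): Point on the tilting head, 34 mm above the tilt axis along the head's own z: the level of the socket mouths, and the middle of the bottom frame's side play. Axes: z square to the slope, y along the tilt axis, x up the slope. The bottom frame slides on the head's rods: it stands anywhere up to 10 mm either way along y from here, which no reading tells; find it by feel or by sight.
- head_end (a point): Upper rear end of the head's left end plate (a grey bar 120 mm long beside the frame), 60 mm from the tilt axis; it shows whether the slope was shifted. Between the end plates sits the bottom frame: aluminium, 122 x 164 mm, a 24 mm cube at each corner +-45 mm (x) and +-62 mm (y) from its middle, each with a round socket 11.5 mm in bore, 24 mm deep. About 6 N along y slides it.
- catch_left (a joint): Steel spring catch at the frame's +y end, rising 42 mm above the mouths; rad, 0 = at rest, grows as its nose is pushed outward (at most 0.3). The nose reaches 3 mm over the tier's end tongue; its top is a ramp: over the last 12 mm of travel the tongue pushes it out (to about 0.07 rad), then it snaps back. Passing both catches takes some 10 N in all.
- catch_right (a joint): The same catch at the frame's -y end.
- tier: Loose open aluminium tier, about 0.28 kg, standing level on the bench on four corner posts. Origin amid the post tips; z up. Posts at +-45 mm (x), +-62 mm (y). Deck 102 x 138 mm, 42 to 50 mm high; a steel tongue at the middle of each y end reaches 74 mm from the middle, 42 to 46 mm high. Carrying handle above. Fits either way round (half a turn).
- collars (a point): Point on the tier amid the undersides of the four collars, 20 mm above the tier's origin, axes as the tier; home, it lies in head_mid's x-y plane with x near 0. Below each 18 mm collar the post is a pin 10 mm in diameter and 20 mm long, tapered to 7.6 mm over its lowest 3 mm, so it enters a socket up to about 2 mm off; the collar comes to rest on the rim.
- tier_grip (a point): Centre of the handle's black grip bar, 90 mm above the tier's origin: 14 mm thick (x), 96 mm long (y), 16 mm high, on two round uprights 40 mm either side; its middle is 40 mm above the deck. Axes as the tier.
- talc_jar: Bystander: white jar with a blue lid, 39 mm across, 62 mm high; origin under its centre.
- wax_tube: Bystander: upright blue wax tube, 28 mm across, 60 mm high; origin under its centre.
- bench_pin: Bystander: wooden bar 22 x 100 x 20 mm lying on the bench; origin under its centre.

How it is judged:
By the outcome, as a careful person would: the job done as asked, in the order asked, and still so for the second after the job is handed in, with the robot touching nothing.
It also fails if it takes over 58 s, if anything falls off the work surface, if the arm or the gripper's body presses on something with over 40 N, if the wrist force passes 120 N, or if a joint passes its speed limit or range.

## Working session

There is one attempt and no reset: what is moved stays moved. The work goes in short steps, Python scripts to look and compute and a tool call to move; the robot and the scene stay as the last step left them, time stands still between calls to the robot, and variables do not carry over. Pictures are saved under pics/ and viewed, at most 10 in all, crops included, and the job is handed in when it is done.

Besides the shell and the picture viewer there is one more tool, called as a command line: name --argument value ..., lists and objects as JSON in quotes. move_arm: Moves the arm, as the interface text tells. Its arguments: {"type":"object","properties":{"targets":{"type":"array","items":{"type":"array","items":{"type":"array","items":{"type":"number"}}}}},"required":["targets"]}

```bash
ls; mkdir -p pics
python3 - <<'E'
from plant import sense, vision, robot
import cv2, numpy as np
s=sense(); print({k:np.round(v,3).tolist() for k,v in s.items()})
print([a for a in dir(robot) if a[0]!='_'])
ims=[]
for n in ("side","top","wrist"):
    d=vision.snapshot(n); cv2.imwrite(f"pics/{n}0.png",d["frame"])
    import pickle; pickle.dump(d,open(f"{n}0.pkl","wb"))
    print(n,{k:np.round(v,3).tolist() for k,v in d.items() if k!="frame"})
E
```

```text
pics
{'time': 0.0, 'joint_pos': [1.262, 0.69, -0.195, 1.566, 0.157, 0.902, -0.215], 'joint_velocities': [-0.0, 0.0, -0.0, -0.001, 0.0, 0.001, -0.002], 'effort': [0.001, -53.962, -1.266, -15.855, 0.009, 0.009, 0.0], 'position': [209.802, -588.05, 241.454], 'orientation': [-0.001, 0.985, 0.171, -0.0], 'force': [-0.89, 0.171, -0.529], 'torque': [0.014, 0.025, 0.012], 'grip_force': 0.0, 'grip_width': 85.145}
['MotionError', 'nose_length']
side {'camera_matrix': [[471.995, 0.0, 280.861], [0.0, 471.995, 210.745], [0.0, 0.0, 1.0]], 'dist_coeffs': [-0.048, 0.0, 0.0, 0.0, 0.0], 'rvec': [2.528, 0.766, -0.182], 'tvec': [-389.926, -284.98, 1220.678]}
top {'camera_matrix': [[402.749, 0.0, 277.022], [0.0, 402.749, 208.445], [0.0, 0.0, 1.0]], 'dist_coeffs': [-0.001, 0.0, 0.0, 0.0, 0.0], 'rvec': [2.143, -2.175, 0.123], 'tvec': [-87.874, 531.89, 1021.717]}
wrist {'camera_matrix': [[365.967, 0.0, 274.57], [0.0, 365.967, 210.209], [0.0, 0.0, 1.0]], 'dist_coeffs': [-0.067, 0.0, 0.0, 0.0, 0.0], 'hand_eye': [[-0.0, -0.956, -0.292, 73.606], [1.0, 0.0, -0.001, -0.731], [0.001, -0.292, 0.956, -132.395], [0.0, 0.0, 0.0, 1.0]]}
```

View pics/side0.png

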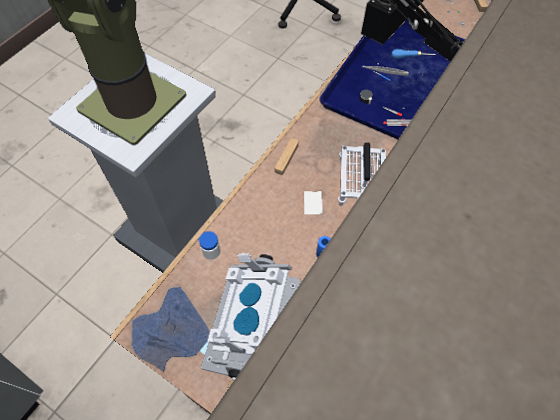

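View pics/top0.png

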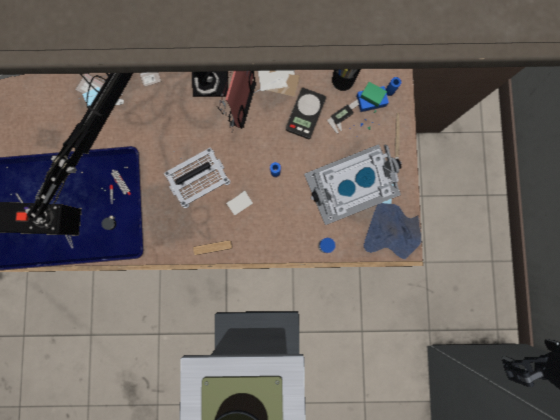

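```bash
cat > h.py <<'E'
import numpy as np, cv2, pickle
from scipy.spatial.transform import Rotation as R
from plant import sense, vision
def cam(d, s=None):
    """camera R (cam->world), centre"""
    if "hand_eye" in d:
        q=s["orientation"]; W=R.from_quat(q,scalar_first=True).as_matrix(); H=np.array(d["hand_eye"])
        return W@H[:3,:3], W@H[:3,3]+np.array(s["position"])
    M=cv2.Rodrigues(np.array(d["rvec"],float))[0]; return M.T, -M.T@np.array(d["tvec"],float).ravel()
def rays(d,px,s=None):
    C,o=cam(d,s); u=cv2.undistortPoints(np.array(px,float).reshape(-1,1,2),np.array(d["camera_matrix"]),np.array(d["dist_coeffs"])).reshape(-1,2)
    return o,np.c_[u,np.ones(len(u))]@C.T
def onz(d,px,z,s=None):
    o,r=rays(d,px,s); return o+r*((z-o[2])/r[:,2])[:,None]
def proj(d,P,s=None):
    C,o=cam(d,s); rv=cv2.Rodrigues(C.T)[0]
    return cv2.projectPoints(np.array(P,float).reshape(-1,3),rv,-C.T@o,np.array(d["camera_matrix"]),np.array(d["dist_coeffs"]))[0].reshape(-1,2)
def snap(n,name=None):
    s=sense(); d=vision.snapshot(n)
    if name: cv2.imwrite(f"pics/{name}.png",d["frame"]); pickle.dump((d,s),open(f"{name}.pkl","wb"))
    return d,s
E
python3 - <<'E'
from h import *
for n in("top","side"):
    d=pickle.load(open(f"{n}0.pkl","rb"));print(n,cam(d)[1].round())
    print(proj(d,[[0,0,0],[500,0,0],[500,300,0],[210,-588,242]]).round())
    print(onz(d,{"top":[[237,400],[196,172],[354,185],[276,169],[327,245],[212,247]],"side":[[209,240],[366,160],[247,300]]}[n],60).round())
d=pickle.load(open("top0.pkl","rb"))["frame"]
cv2.imwrite("pics/topc.png",np.hstack([cv2.resize(d[135:220,150:250],None,fx=4,fy=4,interpolation=2),cv2.resize(d[135:220,300:400],None,fx=4,fy=4,interpolation=2)]))
E
```

```text
top [ 407.  -99. 1077.]
[[242. 418.]
 [242. 222.]
 [130. 223.]
 [525. 352.]]
[[  64.    7.   60.]
 [ 625.  111.   60.]
 [ 585. -293.   60.]
 [ 629.  -95.   60.]
 [ 433. -220.   60.]
 [ 432.   69.   60.]]
side [ 782. -498.  929.]
[[131. 101.]
 [293. 193.]
 [355. 111.]
 [-65. 291.]]
[[ 438. -223.   60.]
 [ 609.  134.   60.]
 [ 576. -283.   60.]]
```

View pics/topc.png

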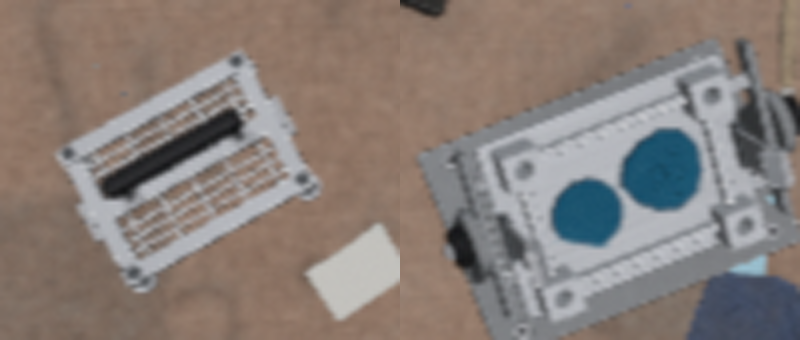

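Run:
```python
from h import *
t=pickle.load(open("top0.pkl","rb"));s=pickle.load(open("side0.pkl","rb"))
o,r=rays(t,[[300,67]]);o2,r2=rays(s,[[215,420],[300,297],[400,152],[505,0]])
r=r[0]
for q in r2: # intersect in xz
    a=np.linalg.solve(np.array([[r[0],-q[0]],[r[2],-q[2]]]),(o2-o)[[0,2]]); print((o+a[0]*r).round(),(o2+a[1]*q).round())
print(onz(t,[[178,181.75],[209.25,165.5]],90))
```

```text
[ 712. -138.  453.] [ 712. -492.  453.]
[ 713. -138.  450.] [ 713. -346.  450.]
[ 716. -138.  445.] [ 716. -110.  445.]
[ 721. -139.  433.] [721. 286. 433.]
[[594.17208538 149.64626297  90.        ]
 [634.22179064  72.02263098  90.        ]]
```

move_arm --targets '[[[0,0,-50,0.3,-0.19,-0.13,-1],[0,0,-50,0.3,-0.19,-0.13,-1],[0,0,-50,0.3,-0.19,-0.13,-1],[0,0,-50,0.3,-0.19,-0.13,-1],[0,0,-50,0.3,-0.19,-0.13,-1],[0,0,-50,0.3,-0.19,-0.13,-1],[0,0,-50,0.3,-0.19,-0.13,-1],[0,0,-50,0.3,-0.19,-0.13,-1],[0,0,-50,0.3,-0.19,-0.13,-1],[0,0,-50,0.3,-0.19,-0.13,-1]]]'

```text
time: 0.98
position: [435.5, -300.9, 375.5]
orientation: [0.002, 0.817, 0.576, 0.004]
force: [1.4, 0.1, 0.4]
grip_width: 85.6
grip_force: 0.0
```

move_arm --targets '[[[0,0,-41,0.098,0.104,0.125,-1],[0,0,-41,0.098,0.104,0.125,-1],[0,0,-41,0.098,0.104,0.125,-1],[0,0,-41,0.098,0.104,0.125,-1],[0,0,-41,0.098,0.104,0.125,-1],[0,0,-41,0.098,0.104,0.125,-1],[0,0,-41,0.098,0.104,0.125,-1],[0,0,-41,0.098,0.104,0.125,-1],[0,0,-41,0.098,0.104,0.125,-1]]]'

```text
time: 1.73
position: [559.9, -254.1, 247.7]
orientation: [0.0, 0.57, 0.821, -0.0]
force: [0.6, -0.6, 0.3]
grip_width: 85.5
grip_force: 0.0
```

Run:
```python
from h import *
d,s=snap("wrist","w1"); print(s["position"],s["orientation"])
```

```text
[ 559.93737606 -254.11805449  247.73175127] [ 3.70773235e-04  5.70463085e-01  8.21323085e-01 -3.46787331e-04]
```

View pics/w1.png

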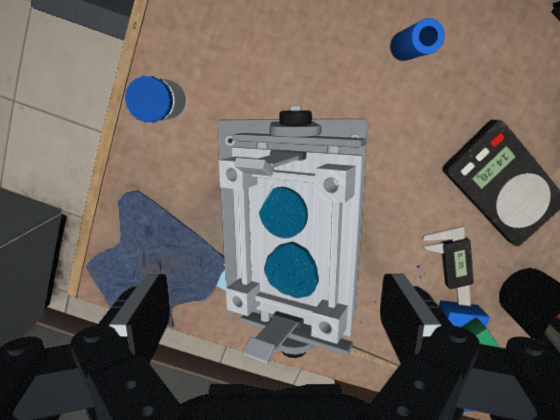

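Run:
```python
from h import *
d,s=pickle.load(open("w1.pkl","rb")); f=d["frame"]
t=[]
for x,y in((232,174),(332,185),(239,299),(325,326)):
    c=cv2.resize(f[y-20:y+20,x-20:x+20],None,fx=7,fy=7,interpolation=2); t.append(c)
cv2.imwrite("pics/sock1.png",np.vstack([np.hstack(t[:2]),np.hstack(t[2:])]))
```

```text
(no output)
```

View pics/sock1.png

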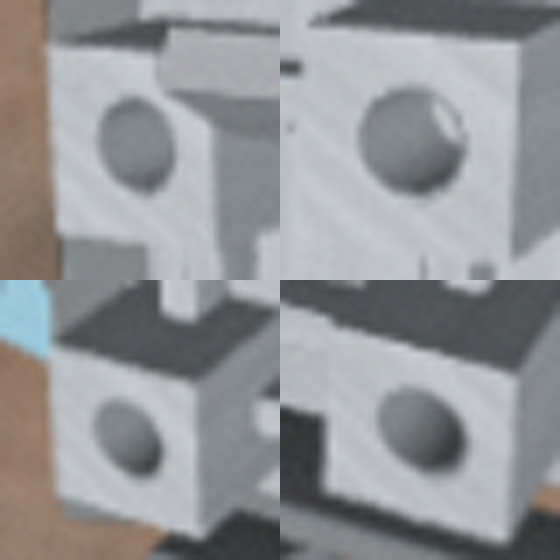

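Run:
```python
from h import *
from scipy.optimize import least_squares
d,s=pickle.load(open("w1.pkl","rb"))
px=np.array([[231.14,174.43],[330.71,184.57],[237,301.14],[325.14,327]])
m=np.array([[-45,62,0],[45,62,0],[-45,-62,0],[45,-62,0.]])
ok,rv,tv=cv2.solvePnP(m,px,np.array(d["camera_matrix"]),np.array(d["dist_coeffs"]))
C,o=cam(d,s); Rw=C@cv2.Rodrigues(rv)[0]; c=C@tv.ravel()+o
print("pnp",c.round(1),Rw.round(3).tolist())
th=np.arctan2(-Rw[0,2]*np.cos(np.arctan2(Rw[1,0],Rw[0,0]))-Rw[1,2]*np.sin(np.arctan2(Rw[1,0],Rw[0,0])),Rw[2,2]);print("tilt",th)
# constrained: yaw, tilt, x,y of frame centre; z=62+34cos
def pose(p): return R.from_euler("ZY",[p[2],-p[3]])
def f(p):
    P=pose(p).apply(m)+[p[0],p[1],62+34*np.cos(p[3])]
    return (proj(d,P,s)-px).ravel()
r=least_squares(f,[c[0],c[1],.37,.43]);print(r.x.round(4),r.fun.round(2))
print("foot",onz(d,[[219,120],[367,120]],10,s).round(1))
p=r.x; print("resid if top view", proj(pickle.load(open("top0.pkl","rb")),pose(p).apply(m)+[p[0],p[1],62+34*np.cos(p[3])]).round(1))
```

```text
pnp [ 578.7 -298.9   92.1] [[0.822, -0.358, -0.443], [0.314, 0.934, -0.171], [0.475, 0.001, 0.88]]
tilt 0.4946560859300997
[ 5.786735e+02 -2.989081e+02  3.657000e-01  4.944000e-01] [ 0.07 -0.15 -0.06  0.08  0.02  0.18 -0.02 -0.1 ]
foot [[ 488.2 -221.6   10. ]
 [ 625.4 -170.2   10. ]]
resid if top view [[340.5 210. ]
 [330.5 177.9]
 [385.8 191.9]
 [377.4 159.3]]
```

move_arm --targets '[[[0,0,-7,0.377,0.171,-0.022,-1],[0,0,-7,0.377,0.171,-0.022,-1],[0,0,-7,0.377,0.171,-0.022,-1],[0,0,-7,0.377,0.171,-0.022,-1],[0,0,-7,0.377,0.171,-0.022,-1],[0,0,-7,0.377,0.171,-0.022,-1],[0,0,-7,0.377,0.171,-0.022,-1],[0,0,-7,0.377,0.171,-0.022,-1],[0,0,-7,0.377,0.171,-0.022,-1],[0,0,-7,0.377,0.171,-0.022,-1]]]'

```text
time: 2.62
position: [587.5, 161.6, 270.6]
orientation: [0.001, 0.519, 0.855, 0.001]
force: [-0.1, 0.0, 0.7]
grip_width: 85.5
grip_force: 0.0
```

Run:
```python
from h import *
d,s=snap("wrist","w2"); print(s["position"],s["orientation"],s["joint_pos"])
f=d["frame"]
print(proj(d,[[614,111,90]],s))
```

```text
[587.53816245 161.63150606 270.58466863] [8.80754394e-04 5.18551177e-01 8.55045983e-01 5.16792668e-04] [-1.19235411e-03  6.91025316e-01 -6.25238645e-01  1.56993642e+00
  4.52255788e-01  1.02703958e+00 -2.73875353e-01]
[[275.17643416 248.48768933]]
```

View pics/w2.png

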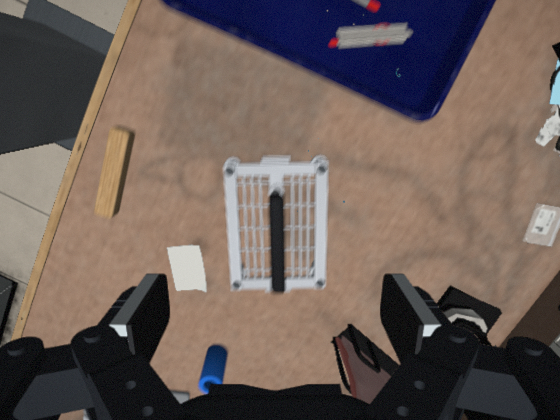

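Run:
```python
from h import *
d,s=pickle.load(open("w2.pkl","rb")); f=d["frame"]
roi=np.zeros(f.shape[:2],np.uint8); roi[185:300,262:295]=1
m=((f.max(2)<60)&(roi>0)).astype(np.uint8)
pts=np.argwhere(m)[:,::-1].astype(np.float32)
(cx,cy),wh,a=cv2.minAreaRect(pts); print(cx,cy,wh,a,len(pts))
rows=np.unique(pts[:,1]); mid=np.array([[pts[pts[:,1]==r,0].mean(),r] for r in rows[8:-12]])
k,b=np.polyfit(mid[:,1],mid[:,0],1); 
e=[[k*r+b,r] for r in (rows[0],rows[-1])]
W=onz(d,e,98,s); print(W.round(1),rows[[0,-1]])
v=W[0]-W[1]; print("len",np.hypot(*v[:2]),"y-axis deg",np.degrees(np.arctan2(v[1],v[0])),"mid",W.mean(0).round(1))
# deck corner screws at z~50
P=onz(d,[[231,170],[320,169],[236,285],[319,284]],50,s); print(P.round(1),P.mean(0)); u=P[0]+P[1]-P[2]-P[3]; print(np.degrees(np.arctan2(u[1],u[0])),np.hypot(*u[:2])/2,np.hypot(*(P[1]-P[0])[:2]))
x=R.from_quat(s["orientation"],scalar_first=True).as_matrix(); print(x.round(3))
```

```text
276.8504943847656 241.52749633789062 (99.1029052734375, 13.08151626586914) 89.04515838623047 1218
[[588.6 160.7  98. ]
 [634.7  77.   98. ]] [192. 291.]
len 95.58519402810248 y-axis deg 118.8607201331791 mid [611.7 118.8  98. ]
[[545.4 149.5  50. ]
 [622.1 190.6  50. ]
 [604.2  38.7  50. ]
 [683.1  81.   50. ]] [613.69496057 114.9418912   50.        ]
118.545038834731 125.45951419315608 86.95347957720651
[[-0.462  0.887  0.002]
 [ 0.887  0.462 -0.   ]
 [-0.001  0.002 -1.   ]]
```

Run:
```python
from h import *
d,s=pickle.load(open("w2.pkl","rb")); f=d["frame"]
t=[]
for x,y in((231,168),(320,167),(236,285),(320,284)):
    t.append(cv2.resize(f[y-16:y+16,x-16:x+16],None,fx=9,fy=9,interpolation=2))
cv2.imwrite("pics/post.png",np.vstack([np.hstack(t[:2]),np.hstack(t[2:])]))
```

```text
(no output)
```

View pics/post.png

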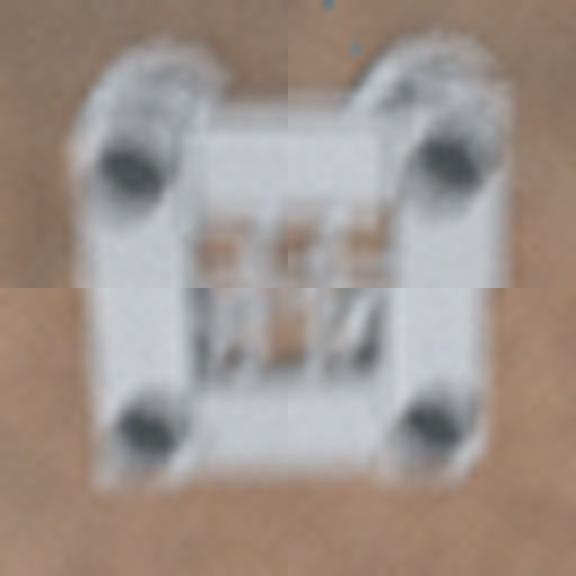

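Run:
```python
from h import *
d,s=snap("wrist","w3"); print(s["position"],s["orientation"],np.abs(s["joint_velocities"]).max())
g=cv2.cvtColor(d["frame"],cv2.COLOR_BGR2GRAY)
print(cv2.Laplacian(g[160:300,220:330],cv2.CV_64F).var(), cv2.Laplacian(cv2.cvtColor(pickle.load(open("w2.pkl","rb"))[0]["frame"],6)[160:300,220:330],cv2.CV_64F).var())
P=[]
for x,y in((230,171),(320,169),(236,284),(320,283)):
    w=g[y-9:y+10,x-9:x+10].astype(float); k=np.clip(120-w,0,None)
    yy,xx=np.mgrid[-9:10,-9:10]; k[(xx**2+yy**2)>50]=0
    P.append([x+(k*xx).sum()/k.sum(),y+(k*yy).sum()/k.sum()])
P=np.array(P);print(P.round(1))
m=np.array([[-45,62,0],[45,62,0],[-45,-62,0],[45,-62,0.]])
ok,rv,tv=cv2.solvePnP(m,P,np.array(d["camera_matrix"]),np.array(d["dist_coeffs"]))
C,o=cam(d,s); print((C@tv.ravel()+o).round(1),(C@cv2.Rodrigues(rv)[0]).round(3).tolist())
for z in(46,50): 
  W=onz(d,P,z,s);u=W[0]+W[1]-W[2]-W[3]; print(z,W.mean(0).round(1),np.degrees(np.arctan2(u[1],u[0])),np.hypot(*u[:2])/2,np.hypot(*(W[1]-W[0])[:2]),np.hypot(*(W[3]-W[2])[:2]))
```

```text
[586.38539842 174.00900704 271.92320943] [-0.00142021  0.51333593  0.85816557  0.00600471] 0.11554747563976908
1148.227422482712 206.42940036684095
[[228.3 175.5]
 [  nan   nan]
 [235.1 283.4]
 [  nan   nan]]
[nan nan nan] [[nan, nan, nan], [nan, nan, nan], [nan, nan, nan]]
46 [nan nan nan] nan nan nan nan
50 [nan nan nan] nan nan nan nan<stdin>:9: RuntimeWarning: invalid value encountered in scalar divide
```

Run:
```python
from h import *
for i in range(3): vision.snapshot("top")
d,s=snap("wrist","w4"); print(s["position"],s["orientation"],np.abs(s["joint_velocities"]).max())
g=cv2.cvtColor(d["frame"],cv2.COLOR_BGR2GRAY)
print(cv2.Laplacian(g[160:300,220:330],cv2.CV_64F).var())
roi=np.zeros_like(g);roi[140:340,200:340]=1
m=((g<95)&(roi>0)).astype(np.uint8)
n,l,st,c=cv2.connectedComponentsWithStats(m)
for i in range(1,n):
    if st[i,4]>8: print(st[i],c[i].round(1))
cv2.imwrite("pics/tier4.png",cv2.resize(d["frame"][150:310,200:340],None,fx=3.7,fy=3.7,interpolation=2))
```

```text
[587.66008748 158.81647341 269.77278169] [ 8.61727507e-04  5.18311405e-01  8.55191422e-01 -4.20110637e-04] 0.03369136827328787
1135.2810152428738
[319 165   7   8  42] [322.  168.3]
[226 167   8   8  43] [229.2 170.2]
[ 268  189   18  105 1568] [276.9 241.3]
[242 263   2   5   9] [242.4 265.2]
[309 272   5   5   9] [311.9 274.9]
[317 280   7   7  30] [319.7 282.9]
[233 282   7   6  29] [235.9 284.5]
[333 334   7   6  35] [336.3 336.9]
```

View pics/tier4.png

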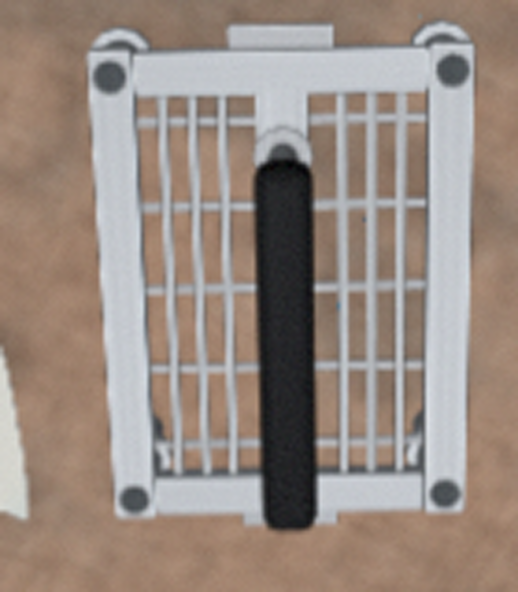

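Run:
```python
from h import *
d,s=pickle.load(open("w4.pkl","rb"))
P=[[229.2,170.2],[322,168.3],[235.9,284.5],[319.7,282.9]]
for z in(48,50): 
  W=onz(d,P,z,s);u=W[0]+W[1]-W[2]-W[3]; v=W[1]+W[3]-W[0]-W[2]
  print(z,W.mean(0).round(1),np.degrees(np.arctan2(u[1],u[0])),np.degrees(np.arctan2(v[1],v[0])),np.hypot(*u[:2])/2,np.hypot(*v[:2])/2)
print(onz(d,[[276.5,292.5]],98,s))
```

```text
48 [613.7 112.   48. ] 118.68699265642321 28.740749115376172 125.2270662476005 90.84896367727738
50 [613.4 112.7  50. ] 118.68699265642324 28.740749115376175 124.51962112964559 90.33573073370846
[[634.00479353  72.19264874  98.        ]]
```

move_arm --targets '[[[0,0,-1.1,-0.0524,0.0014,0.12,-1],[0,0,-1.1,-0.0524,0.0014,0.12,-1],[0,0,-1.1,-0.0524,0.0014,0.12,-1],[0,0,-1.1,-0.0524,0.0014,0.12,-1],[0,0,-1.1,-0.0524,0.0014,0.12,-1],[0,0,-1.1,-0.0524,0.0014,0.12,-1],[0,0,-1.1,-0.0524,0.0014,0.12,-1],[0,0,-1.1,-0.0524,0.0014,0.12,-1],[0,0,-1.1,-0.0524,0.0014,0.12,-1],[0,0,-1.1,-0.0524,0.0014,0.12,-1]]]'

```text
time: 3.75
position: [613.5, 115.0, 150.8]
orientation: [0.001, 0.509, 0.861, 0.001]
force: [0.4, -0.7, -0.3]
grip_width: 85.7
grip_force: 0.0
```

```bash
cat >> h.py <<'E'
def delta(p, Rt, s=None):
    """tool-axes shift (m) and turn (deg) from measured pose to p, Rt"""
    s=s or sense(); W=R.from_quat(s["orientation"],scalar_first=True)
    print("pos",np.round(s["position"],1),"F",np.round(s["force"],1),"T",np.round(s["torque"],2),"t",s["time"],"w",np.round(s["grip_width"],1),"gf",s["grip_force"])
    print("turn",np.degrees((W.inv()*Rt).as_rotvec()).round(2),"shift",(W.inv().apply(np.array(p)-s["position"])/1000).round(4))
def down(yaw): # tool x at yaw+90deg, z down
    c,s_=np.cos(yaw),np.sin(yaw); return R.from_matrix(np.array([[-s_,c,0],[c,s_,0],[0,0,-1]]))
E
python3 - <<'E'
from h import *
delta([613.2,113,81],down(np.radians(28.71)))
E
```

```text
pos [613.5 115.  150.8] F [ 0.4 -0.7 -0.3] T [ 0.   -0.04  0.  ] t 3.75 w 85.7 gf 0.0
turn [0.13 0.03 0.08] shift [-0.0016 -0.0014  0.0698]
```

move_arm --targets '[[[0,0,0,-0.001,-0.001,0.03,-1],[0,0,0,-0.001,-0.001,0.055,-1],[0,0,0,-0.001,-0.001,0.07,-1],[0,0,0,-0.001,-0.001,0.07,-1],[0,0,0,-0.001,-0.001,0.07,-1],[0,0,0,-0.001,-0.001,0.07,-1],[0,0,0,-0.001,-0.001,0.07,0.2],[0,0,0,-0.001,-0.001,0.07,0.5],[0,0,0,-0.001,-0.001,0.07,1],[0,0,0,-0.001,-0.001,0.07,1]]]'

```text
time: 4.58
position: [613.0, 112.8, 79.9]
orientation: [0.0, 0.51, 0.86, 0.0]
force: [-1.1, -0.8, -0.2]
grip_width: 39.0
grip_force: 0.0
```

move_arm --targets '[[[0,0,0,0,0,0,1],[0,0,0,0,0,0,1],[0,0,0,0,0,0,1],[0,0,0,0,0,0,1],[0,0,0,0,0,0,1],[0,0,0,0,0,0,1],[0,0,0,0,0,0,1],[0,0,0,0,0,0,1]]]'

```text
time: 5.25
position: [613.0, 113.0, 79.4]
orientation: [0.0, 0.509, 0.86, 0.0]
force: [1.5, 1.0, 1.1]
grip_width: 12.8
grip_force: 61.1
```

move_arm --targets '[[[0,0,0,0,0,-0.01,1],[0,0,0,0,0,-0.03,1],[0,0,0,0,0,-0.06,1],[0,0,0,0,0,-0.09,1],[0,0,0,0,0,-0.12,1],[0,0,0,0,0,-0.15,1],[0,0,0,0,0,-0.16,1],[0,0,0,0,0,-0.16,1],[0,0,0,0,0,-0.16,1]]]'

```text
time: 6.0
position: [611.8, 112.2, 238.6]
orientation: [-0.0, 0.509, 0.86, -0.001]
force: [-0.4, -0.7, -2.5]
grip_width: 13.2
grip_force: 60.7
```

```bash
cat >> h.py <<'E'
YAW,TH=0.3657,0.494; CEN=np.array([578.7,-298.9,91.9]); L=59.4
S=R.from_euler("ZY",[YAW,-TH]); SM=S.as_matrix()
TGT=R.from_matrix(np.c_[SM[:,1],SM[:,0],-SM[:,2]])
def over(h,dx=0,dy=0): return CEN+SM@[dx,dy,h+L]
E
python3 - <<'E'
from h import *
delta(over(90),TGT)
E
```

```text
pos [611.8 112.2 238.6] F [-0.4 -0.7 -2.5] T [ 0.03 -0.    0.02] t 6.0 w 13.2 gf 60.71173667907715
turn [-28.36  -1.9    7.64] shift [-0.3349 -0.2969  0.0158]
```

move_arm --targets '[[[0,0,0,-0.01,-0.009,0,1],[-2,0,0.5,-0.03,-0.027,0,1],[-5,-0.3,1.3,-0.06,-0.053,0,1],[-8,-0.5,2.1,-0.09,-0.08,0.002,1],[-11,-0.7,3,-0.12,-0.106,0.004,1],[-14,-0.9,3.8,-0.15,-0.133,0.006,1],[-17,-1.1,4.6,-0.18,-0.16,0.008,1],[-20,-1.3,5.4,-0.21,-0.186,0.01,1],[-23,-1.5,6.2,-0.24,-0.213,0.012,1],[-25,-1.7,6.8,-0.265,-0.235,0.013,1]]]'

```text
time: 6.83
position: [529.0, -236.9, 223.0]
orientation: [0.121, 0.549, 0.808, 0.177]
force: [0.4, -0.7, -3.1]
grip_width: 13.0
grip_force: 60.7
```

Run:
```python
from h import *
delta(over(90),TGT)
```

```text
pos [ 529.  -236.9  223. ] F [ 0.4 -0.7 -3.1] T [-0.24  0.69 -0.03] t 6.8333 w 13.0 gf 60.663875341415405
turn [-3.54 -0.22  0.54] shift [-0.0752 -0.0428 -0.0202]
```

move_arm --targets '[[[-1,0,0.2,-0.02,-0.011,-0.007,1],[-2,0,0.4,-0.038,-0.022,-0.014,1],[-2.9,-0.2,0.5,-0.05,-0.032,-0.018,1],[-2.9,-0.2,0.5,-0.06,-0.036,-0.02,1],[-2.9,-0.2,0.5,-0.06,-0.036,-0.02,1],[-2.9,-0.2,0.5,-0.06,-0.036,-0.02,1],[-2.9,-0.2,0.5,-0.06,-0.036,-0.02,1],[-2.9,-0.2,0.5,-0.06,-0.036,-0.02,1],[-2.9,-0.2,0.5,-0.06,-0.036,-0.02,1],[-2.9,-0.2,0.5,-0.06,-0.036,-0.02,1]]]'

```text
time: 7.67
position: [518.6, -302.3, 229.6]
orientation: [0.137, 0.547, 0.802, 0.199]
force: [-0.4, 0.4, -2.8]
grip_width: 13.0
grip_force: 60.7
```

Run:
```python
from h import *
snap("wrist","w5")
delta(over(40),TGT)
```

```text
pos [ 518.5 -302.6  229.6] F [ 0.   0.5 -2.4] T [-0.26  0.71 -0.01] t 7.7167 w 13.2 gf 60.7110071182251
turn [-0.37 -0.04  0.43] shift [-0.018  -0.0145  0.0492]
```

View pics/w5.png

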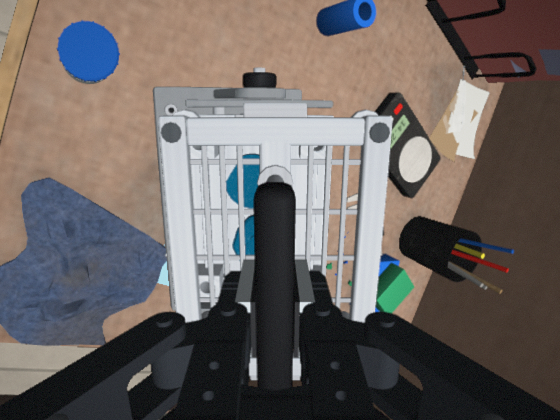

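Run:
```python
from h import *
d,s=pickle.load(open("w5.pkl","rb")); g=cv2.cvtColor(d["frame"],6)
P=[]
for x,y in((171,131),(379,131)):
    w=g[y-15:y+16,x-15:x+16]; m=(w<105).astype(np.uint8); n,l,st,c=cv2.connectedComponentsWithStats(m); i=l[15,15]; print(st[i],c[i]); P.append(c[i]+[x-15,y-15])
H=np.array(d["hand_eye"]);u=cv2.undistortPoints(np.array(P).reshape(-1,1,2),d["camera_matrix"],d["dist_coeffs"]).reshape(-1,2)
r=np.c_[u,[1,1]]@H[:3,:3].T
for z in(27.4,29.4,31.4): print(z,(H[:3,3]+r*((z-H[2,3])/r[:,2])[:,None]).round(2).tolist())
# same for mouth sockets: compare hand-eye consistency in w1 is implicit
```

```text
[  6   7  19  19 287] [14.74216028 16.07665505]
[  6   7  19  20 296] [15.03378378 16.35135135]
27.4 [[61.89, -45.41, 27.4], [61.71, 44.8, 27.4]]
29.4 [[61.72, -45.97, 29.4], [61.54, 45.36, 29.4]]
31.4 [[61.55, -46.53, 31.4], [61.37, 45.93, 31.4]]
```

move_arm --targets '[[[-0.4,0,0.4,-0.018,-0.0145,0.015,1],[-0.4,0,0.4,-0.018,-0.0145,0.03,1],[-0.4,0,0.4,-0.018,-0.0145,0.04,1],[-0.4,0,0.4,-0.018,-0.0145,0.049,1],[-0.4,0,0.4,-0.018,-0.0145,0.049,1],[-0.4,0,0.4,-0.018,-0.0145,0.049,1],[-0.4,0,0.4,-0.018,-0.0145,0.049,1],[-0.4,0,0.4,-0.018,-0.0145,0.049,1],[-0.4,0,0.4,-0.018,-0.0145,0.049,1],[-0.4,0,0.4,-0.018,-0.0145,0.049,1]]]'

```text
time: 8.55
position: [534.2, -317.0, 179.8]
orientation: [0.139, 0.55, 0.798, 0.202]
force: [-0.1, 0.2, -2.4]
grip_width: 12.8
grip_force: 60.6
```

Run:
```python
from h import *
snap("wrist","w6");snap("side","s6")
delta(over(24),TGT)
d=pickle.load(open("s6.pkl","rb"))[0]["frame"]
w=pickle.load(open("w6.pkl","rb"))[0]["frame"]
cv2.imwrite("pics/c6.png",np.hstack([cv2.resize(d[230:390,170:310],(525,600),interpolation=2)]))
```

```text
pos [ 534.2 -316.9  179.6] F [ 0.4  0.4 -3.4] T [-0.3   0.68 -0.04] t 8.65 w 13.3 gf 60.632516741752625
turn [ 0.05  0.01 -0.07] shift [0.0009 0.0007 0.0166]
```

View pics/c6.png

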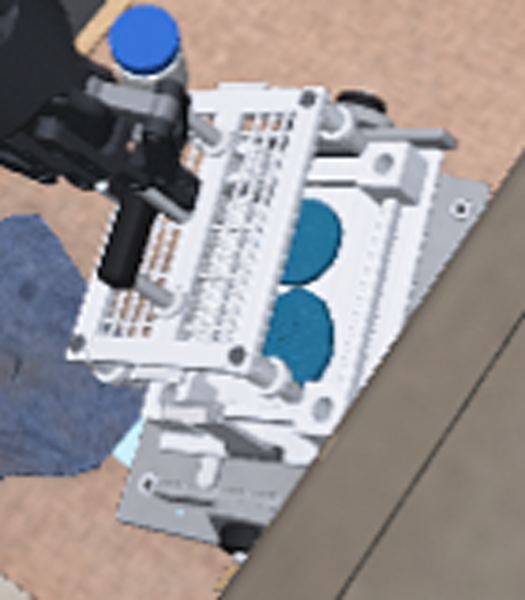

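Run:
```python
from h import *
d,s=pickle.load(open("s6.pkl","rb"))
sp=CEN+np.array([[45,62,0],[45,-62,0]])@SM.T
W=R.from_quat(s["orientation"],scalar_first=True)
hp=W.apply([[62,45,29.4],[-62,45,29.4],[-62,-45,29.4]])+s["position"]
ob=lambda c:np.array(c)/3.75+[169.6,229.6]
A=proj(d,sp); B=proj(d,hp)
print("sock pred-obs",(A-ob([[383,160],[320,405]])).round(2)); print("hole pred-obs",(B-ob([[308,97],[237,355],[77,343]])).round(2))
J=[(proj(d,sp[:1]+SM[:,i]*10)-A[:1])/10 for i in range(3)];print("px/mm x,y,z",np.round(J,2).tolist())
```

```text
sock pred-obs [[-0.9  -0.85]
 [-0.37 -1.02]]
hole pred-obs [[-0.22 -1.03]
 [-0.21 -1.54]
 [-0.16 -1.56]]
px/mm x,y,z [[[0.46, 0.0]], [[0.12, -0.49]], [[-0.25, -0.23]]]
```

move_arm --targets '[[[0,0,0,0.0013,0.001,0.006,1],[0,0,0,0.0013,0.001,0.012,1],[0,0,0,0.0013,0.001,0.016,1],[0,0,0,0.0013,0.001,0.016,1],[0,0,0,0.0013,0.001,0.017,1],[0,0,0,0.0013,0.001,0.0185,1],[0,0,0,0.0013,0.001,0.02,1],[0,0,0,0.0013,0.001,0.0215,1],[0,0,0,0.0013,0.001,0.022,1],[0,0,0,0.0013,0.001,0.022,1]]]'

```text
time: 9.48
position: [544.3, -311.4, 160.4]
orientation: [0.139, 0.55, 0.799, 0.202]
force: [-0.3, 0.5, -1.5]
grip_width: 13.0
grip_force: 60.7
```

```bash
cat >> h.py <<'E'
def where():
    s=sense(); q=SM.T@(np.array(s["position"])-CEN); print("slope xyh",q.round(2)-[0,0,L],"F slope",(SM.T@s["force"]).round(1),"T",(SM.T@s["torque"]).round(2),"t",s["time"])
E
python3 - <<'E'
from h import *
delta(over(24,.4,.4),TGT); where()
E
```

```text
pos [ 544.3 -311.4  160.4] F [-0.3  0.5 -1.5] T [-0.26  0.67  0.  ] t 9.4833 w 13.0 gf 60.70976257324219
turn [ 0.04 -0.02 -0.06] shift [-0.0002  0.0001 -0.0058]
slope xyh [ 0.26  0.6  18.24] F slope [-0.8  0.6 -1.3] T [-0.    0.72  0.  ] t 9.4833
```

move_arm --targets '[[[0,0,0,0,0,0.001,1],[0,0,0,0,0,0.002,1],[0,0,0,0,0,0.003,1],[0,0,0,0,0,0.004,1],[0,0,0,0,0,0.004,1],[0,0,0,0,0,0.004,1]]]'

```text
time: 9.98
position: [546.0, -310.8, 156.8]
orientation: [0.138, 0.55, 0.799, 0.202]
force: [0.3, -0.0, -2.8]
grip_width: 13.0
grip_force: 60.7
```

Run:
```python
from h import *
where()
```

```text
slope xyh [ 0.17  0.53 14.25] F slope [-1.1 -0.1 -2.6] T [-0.1   0.84  0.07] t 9.9833
```

move_arm --targets '[[[0,0,0,0,0,0.001,1],[0,0,0,0,0,0.002,1],[0,0,0,0,0,0.003,1],[0,0,0,0,0,0.004,1],[0,0,0,0,0,0.004,1],[0,0,0,0,0,0.004,1]]]'

```text
time: 10.48
position: [548.0, -310.3, 153.5]
orientation: [0.139, 0.55, 0.798, 0.202]
force: [-0.5, -0.7, -0.7]
grip_width: 12.9
grip_force: 61.0
```

Run:
```python
from h import *
where();snap("side","s7");snap("wrist","w7")
d=pickle.load(open("s7.pkl","rb"))[0]["frame"]
w=pickle.load(open("w7.pkl","rb"))[0]["frame"]
cv2.imwrite("pics/c7.png",np.hstack([cv2.resize(d[230:390,170:310],(420,480),interpolation=2),cv2.resize(w[40:240,130:290],(380,480),interpolation=2)]))
```

```text
slope xyh [ 0.37  0.3  10.42] F slope [-0.9 -0.5 -0.3] T [-0.21  0.83 -0.03] t 10.4833
```

View pics/c7.png

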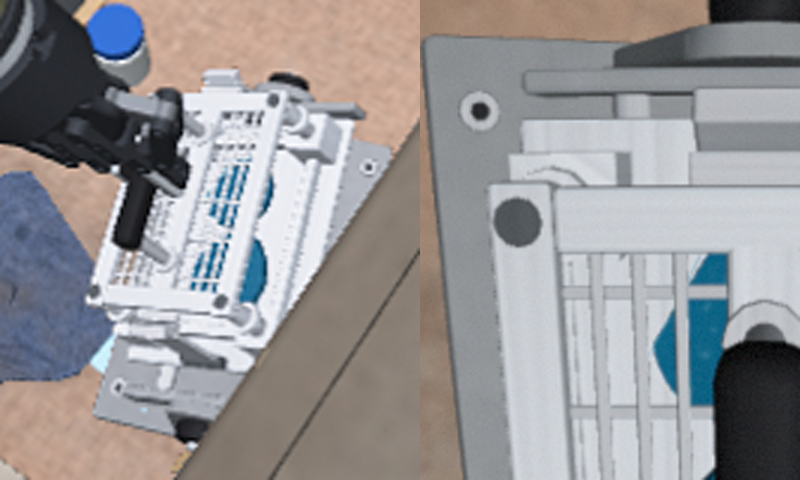

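move_arm --targets '[[[0,0,0,0,0,0.001,1],[0,0,0,0,0,0.002,1],[0,0,0,0,0,0.003,1],[0,0,0,0,0,0.004,1],[0,0,0,0,0,0.005,1],[0,0,0,0,0,0.005,1]]]'

```text
time: 11.08
position: [550.3, -309.3, 149.0]
orientation: [0.139, 0.55, 0.799, 0.202]
force: [-1.3, -1.4, 0.7]
grip_width: 13.0
grip_force: 61.2
```

Run:
```python
from h import *
where();delta(over(3),TGT)
```

```text
slope xyh [0.41 0.47 5.21] F slope [-1.2 -0.9  1.5] T [-0.31  0.82  0.02] t 11.0833
pos [ 550.3 -309.3  149. ] F [-1.3 -1.4  0.7] T [-0.56  0.67 -0.13] t 11.0833 w 13.0 gf 61.16824150085449
turn [ 0.05 -0.   -0.05] shift [-0.0005 -0.0004  0.0022]
```

move_arm --targets '[[[0,0,0,0,0,0.001,1],[0,0,0,0,0,0.0015,1],[0,0,0,0,0,0.002,1],[0,0,0,0,0,0.003,1],[0,0,0,0,0,0.003,1],[0,0,0,0,0,0.003,1]]]'

```text
time: 11.58
position: [551.5, -308.5, 145.9]
orientation: [0.138, 0.55, 0.799, 0.202]
force: [2.0, -0.8, -4.2]
grip_width: 12.7
grip_force: 60.3
```

Run:
```python
from h import *
where()
```

```text
slope xyh [0.2  0.74 1.87] F slope [-0.6 -1.5 -4.5] T [-0.48  0.81  0.05] t 11.5833
```

move_arm --targets '[[[0,0,0,0,0,0.0005,1],[0,0,0,0,0,0.001,1],[0,0,0,0,0,0.0015,1],[0,0,0,0,0,0.0015,1]]]'

```text
time: 11.92
position: [552.0, -308.4, 144.9]
orientation: [0.138, 0.55, 0.799, 0.202]
force: [0.9, -0.8, -4.1]
grip_width: 13.0
grip_force: 60.5
```

Run:
```python
from h import *
where()
```

```text
slope xyh [0.16 0.68 0.69] F slope [-1.4 -1.1 -3.9] T [-0.27  0.86  0.05] t 11.9167
```

move_arm --targets '[[[0,0,0,0,0,0.0005,1],[0,0,0,0,0,0.001,1],[0,0,0,0,0,0.001,1],[0,0,0,0,0,0.001,1]]]'

```text
time: 12.25
position: [552.4, -308.2, 144.2]
orientation: [0.138, 0.55, 0.799, 0.202]
force: [1.0, -1.2, -3.1]
grip_width: 13.3
grip_force: 60.7
```

Run:
```python
from h import *
where()
```

```text
slope xyh [ 0.25  0.7  -0.16] F slope [-1.1 -1.5 -2.9] T [-0.27  0.91  0.06] t 12.25
```

move_arm --targets '[[[0,0,0,0,0,0.0005,1],[0,0,0,0,0,0.001,1],[0,0,0,0,0,0.001,1],[0,0,0,0,0,0.001,1]]]'

```text
time: 12.58
position: [552.6, -308.3, 143.9]
orientation: [0.139, 0.55, 0.799, 0.202]
force: [-5.2, -1.9, 5.5]
grip_width: 13.2
grip_force: 62.0
```

Run:
```python
from h import *
where()
```

```text
slope xyh [ 0.21  0.54 -0.43] F slope [-2.3  0.1  7.4] T [0.04 1.01 0.12] t 12.5833
```

move_arm --targets '[[[0,0,0,0,0,0.0004,1],[0,0,0,0,0,0.0008,1],[0,0,0,0,0,0.0008,1],[0,0,0,0,0,0.0008,1]]]'

```text
time: 12.92
position: [552.6, -308.3, 143.9]
orientation: [0.139, 0.55, 0.799, 0.201]
force: [-10.2, -1.4, 11.4]
grip_width: 13.1
grip_force: 63.2
```

Run:
```python
from h import *
where();d,s=snap("side","s8"); d,s=snap("wrist","w8")
# knobs for a slope/level check: deck holes predicted vs seen, side view
```

```text
slope xyh [ 0.23  0.51 -0.47] F slope [-3.5  2.3 14.8] T [0.41 1.12 0.06] t 12.9167
```

move_arm --targets '[[[0,0.3,0,0,0,0,1],[0,0.6,0,0,0,0,1],[0,0.6,0,0,0,0,1],[0,0.6,0,0,0,0,1]]]'

```text
time: 13.35
position: [552.6, -308.3, 143.9]
orientation: [0.135, 0.549, 0.799, 0.204]
force: [-9.6, -1.7, 12.2]
grip_width: 13.1
grip_force: 63.2
```

Run:
```python
from h import *
where();delta(over(0),TGT)
def holes(n):
    d,s=pickle.load(open(n+".pkl","rb")); return d,s
# wrist: deck holes on +y side in head frame, before turn (w8); dark blobs
d,s=holes("w8"); g=cv2.cvtColor(d["frame"],6); P=[]
for x,y in((171,131),(379,131)):
    w=g[y-15:y+16,x-15:x+16]; m=(w<105).astype(np.uint8); n,l,st,c=cv2.connectedComponentsWithStats(m); i=l[15,15]; P.append(c[i]+[x-15,y-15])
print("w8 holes",np.round(P,2).tolist())
# side view: expected home holes vs dark blobs
d,_=holes("s8"); g=cv2.cvtColor(d["frame"],6)
for q in ([45,62,30],[45,-62,30],[-45,-62,30]):
    u=proj(d,CEN+SM@q)[0]; x,y=np.round(u).astype(int); w=g[y-6:y+7,x-6:x+7].astype(float); k=np.clip(130-w,0,None); yy,xx=np.mgrid[-6:7,-6:7]
    print(q,u.round(1),"seen",round(x+(k*xx).sum()/k.sum(),1),round(y+(k*yy).sum()/k.sum(),1),w.min())
```

```text
slope xyh [ 0.22  0.61 -0.5 ] F slope [-2.6  1.8 15.3] T [0.19 1.13 0.02] t 13.35
pos [ 552.6 -308.3  143.9] F [-9.6 -1.7 12.2] T [-0.25  1.11  0.1 ] t 13.35 w 13.1 gf 63.18417191505432
turn [ 0.01 -0.56 -0.05] shift [-0.0006 -0.0002 -0.0005]
w8 holes [[170.5, 132.11], [378.99, 132.12]]
[45, 62, 30] [263.1 264.3] seen 262.6 261.9 43.0
[45, -62, 30] [245.8 330.7] seen 244.6 330.4 57.0
[-45, -62, 30] [203.9 327.2] seen 200.7 326.9 90.0
```

move_arm --targets '[[[0,0.5,0,0,0,0.0004,1],[0,1.0,0,0,0,0.0004,1],[0,1.4,0,0,0,0.0004,1],[0,1.4,0,0,0,0.0004,1],[0,1.4,0,0,0,0.0004,1]]]'

```text
time: 13.77
position: [552.6, -308.2, 143.8]
orientation: [0.125, 0.546, 0.801, 0.211]
force: [-12.1, -0.6, 15.4]
grip_width: 13.3
grip_force: 63.8
```

Run:
```python
from h import *
where();delta(over(0),TGT)
```

```text
slope xyh [ 0.23  0.66 -0.54] F slope [-2.8  3.8 19. ] T [0.09 1.14 0.05] t 13.7667
pos [ 552.6 -308.2  143.8] F [-12.1  -0.6  15.4] T [-0.36  1.08  0.09] t 13.7667 w 13.3 gf 63.792243003845215
turn [ 0.01 -1.95 -0.04] shift [-0.0006 -0.0002 -0.0006]
```

move_arm --targets '[[[0,-0.5,0,0,0,-0.0005,1],[0,-1,0,0,0,-0.001,1],[0,-1.5,0,0,0,-0.0015,1],[0,-1.5,0,0,0,-0.002,1],[0,-1.5,0,0,0,-0.0026,1],[0,-1.5,0,0,0,-0.0026,1],[0,-1.5,0,0,0,-0.0026,1]]]'

```text
time: 14.35
position: [552.6, -308.3, 144.3]
orientation: [0.135, 0.549, 0.799, 0.205]
force: [0.2, -0.3, -2.4]
grip_width: 13.1
grip_force: 60.9
```

Run:
```python
from h import *
where();delta(over(0),TGT)
```

```text
slope xyh [ 0.39  0.55 -0.08] F slope [-1.1 -0.4 -2.1] T [-0.22  0.81  0.05] t 14.35
pos [ 552.6 -308.3  144.3] F [ 0.2 -0.3 -2.4] T [-0.5   0.68 -0.06] t 14.35 w 13.1 gf 60.884495973587036
turn [ 0.05 -0.54 -0.07] shift [-0.0006 -0.0004 -0.0001]
```

move_arm --targets '[[[0,0,0,0,0,-0.0004,1],[0,0,0,0,0,-0.0008,1],[0,0,0,0,0,-0.0012,1],[0,0,0,0,0,-0.0012,1]]]'

```text
time: 14.68
position: [552.0, -308.2, 145.0]
orientation: [0.135, 0.549, 0.799, 0.205]
force: [3.8, 0.9, -10.2]
grip_width: 13.1
grip_force: 59.5
```

Run:
```python
from h import *
where()
```

```text
slope xyh [0.26 0.84 0.76] F slope [ -1.5  -0.5 -10.8] T [-0.45  0.69  0.05] t 14.6833
```

move_arm --targets '[[[0,-0.5,0,0,0,0,1],[0,-1,0,0,0,0,1],[0,-1.5,0,0,0,0,1],[0,-1.5,0,0,0,0,1]]]'

```text
time: 15.02
position: [551.7, -307.9, 145.3]
orientation: [0.145, 0.551, 0.798, 0.197]
force: [4.9, 0.5, -9.8]
grip_width: 13.1
grip_force: 59.6
```

Run:
```python
from h import *
where();delta(over(0),TGT)
```

```text
slope xyh [0.24 1.24 1.09] F slope [ -0.5  -1.2 -10.8] T [ 0.12  0.7  -0.01] t 15.0167
pos [ 551.7 -307.9  145.3] F [ 4.9  0.5 -9.8] T [-0.15  0.69  0.04] t 15.0167 w 13.1 gf 59.58383023738861
turn [ 0.    0.96 -0.03] shift [-0.0012 -0.0002  0.0011]
```

move_arm --targets '[[[0,0.5,0,0,0,0.0008,1],[0,1,0,0,0,0.0016,1],[0,1,0,0,0,0.0024,1],[0,1,0,0,0,0.003,1],[0,1,0,0,0,0.003,1],[0,1,0,0,0,0.003,1]]]'

```text
time: 15.52
position: [552.7, -308.9, 143.9]
orientation: [0.139, 0.55, 0.798, 0.201]
force: [-5.4, -0.9, 4.5]
grip_width: 12.9
grip_force: 62.1
```

Run:
```python
from h import *
where();delta(over(0),TGT)
```

```text
slope xyh [ 0.14 -0.08 -0.46] F slope [-2.5  1.   6.5] T [0.54 0.95 0.08] t 15.5167
pos [ 552.7 -308.9  143.9] F [-5.4 -0.9  4.5] T [0.07 1.04 0.33] t 15.5167 w 12.9 gf 62.136865854263306
turn [ 0.03  0.06 -0.09] shift [ 0.0001 -0.0001 -0.0005]
```

move_arm --targets '[[[0,0.6,0,0,0,0.0005,1],[0,1.2,0,0,0,0.001,1],[0,1.8,0,0,0,0.001,1],[0,1.8,0,0,0,0.001,1],[0,1.8,0,0,0,0.001,1]]]'

```text
time: 15.93
position: [552.9, -308.9, 143.8]
orientation: [0.127, 0.547, 0.801, 0.21]
force: [-11.5, -0.6, 13.2]
grip_width: 12.5
grip_force: 63.5
```

Run:
```python
from h import *
where();delta(over(0),TGT)
```

```text
slope xyh [ 0.24 -0.11 -0.53] F slope [-3.4  3.5 16.9] T [0.23 1.13 0.1 ] t 15.9333
pos [ 552.9 -308.9  143.8] F [-11.5  -0.6  13.2] T [-0.26  1.11  0.19] t 15.9333 w 12.5 gf 63.47429037094116
turn [ 0.04 -1.71 -0.06] shift [ 0.0001 -0.0002 -0.0005]
```

move_arm --targets '[[[0,0,0,0,0,-0.0005,1],[0,0,0,0,0,-0.001,1],[0,0,0,0,0,-0.0013,1],[0,0,0,0,0,-0.0013,0.6],[0,0,0,0,0,-0.0013,0.3],[0,0,0,0,0,-0.0013,0],[0,0,0,0,0,-0.0013,-0.2],[0,0,0,0,0,-0.0013,-0.2],[0,0,0,0,0,-0.0013,-0.2],[0,0,0,0,0,-0.0013,-0.2]]]'

```text
time: 16.77
position: [553.2, -308.2, 143.2]
orientation: [0.126, 0.547, 0.801, 0.211]
force: [-0.4, 0.6, 0.3]
grip_width: 51.2
grip_force: 0.0
```

move_arm --targets '[[[0,0,0,0,0,-0.01,-0.2],[0,0,0,0,0,-0.03,-0.2],[0,0,0,0,0,-0.05,-0.2],[0,0,0,0,0,-0.07,-0.2],[0,0,0,0,0,-0.09,-0.2],[0,0,0,0,0,-0.11,-0.2],[0,0,0,0,0,-0.11,-0.2],[0,0,0,0,0,-0.11,-0.2],[0,0,0,0,0,-0.11,-0.2],[0,0,0,0,0,-0.11,-0.2]]]'

```text
time: 17.6
position: [505.3, -329.7, 239.1]
orientation: [0.125, 0.547, 0.801, 0.211]
force: [0.3, -0.2, -0.6]
grip_width: 50.8
grip_force: 0.0
```

Run:
```python
from h import *
where()
for _ in range(3): vision.snapshot("top")
d,s=snap("wrist","w9"); g=cv2.cvtColor(d["frame"],6)
m=np.array([[-45,62,30],[45,62,30],[-45,-62,30],[45,-62,30.]])
P=[]
for u in proj(d,CEN+m@SM.T,s):
    x,y=np.round(u).astype(int); w=g[y-14:y+15,x-14:x+15]
    if w.shape!=(29,29): print("out",u);continue
    b=(w<105).astype(np.uint8); n,l,st,c=cv2.connectedComponentsWithStats(b)
    print(u.round(1),[(st[i,2:].tolist(),(c[i]+[x-14,y-14]).round(1).tolist()) for i in range(1,n) if st[i,4]>15])
ds,_=snap("side","s9"); dt,_=snap("top","t9")
for nm,a,b in(("side",ds,pickle.load(open("side0.pkl","rb"))),("top",dt,pickle.load(open("top0.pkl","rb")))):
    # bystanders: blue blobs moved?
    for f in(b["frame"],a["frame"]):
        h=cv2.cvtColor(f,cv2.COLOR_BGR2HSV); k=cv2.inRange(h,(105,170,90),(120,255,255)); n,l,st,c=cv2.connectedComponentsWithStats(k)
        print(nm,[c[i].round(1).tolist() for i in range(1,n) if st[i,4]>60])
```

```text
slope xyh [ -0.23  -2.49 107.96] F slope [-0.1 -0.3 -0.6] T [-0.01  0.51  0.01] t 17.6
[213.1 121.5] [([10, 12, 88], [211.6, 122.3])]
[336.7 121.3] [([11, 11, 96], [336.1, 122.0])]
[219.8 277.9] [([18, 29, 310], [211.6, 278.9]), ([9, 2, 16], [230.4, 286.6])]
[330.3 277.8] [([8, 7, 25], [320.8, 267.3]), ([29, 29, 365], [336.8, 279.3])]
side [[386.6, 60.5], [431.4, 60.5], [377.8, 84.6], [357.7, 107.2], [208.1, 240.1], [321.9, 243.9]]
side [[427.9, 55.1], [385.1, 57.8], [364.6, 96.9], [434.5, 73.7], [419.6, 92.3], [409.6, 112.6], [208.5, 240.0], [321.9, 244.0]]
top [[394.6, 83.2], [364.3, 102.5], [275.0, 168.4], [327.0, 244.9]]
top [[394.3, 83.8], [364.4, 102.7], [275.1, 168.5], [327.0, 244.9]]
```

move_arm --targets '[[[0,-1.7,0,0.02,0,-0.02,-0.2],[0,-1.7,0,0.04,0,-0.04,-0.6],[0,-1.7,0,0.06,0,-0.05,-1],[0,-1.7,0,0.06,0,-0.05,-1],[0,-1.7,0,0.06,0,-0.05,-1],[0,-1.7,0,0.06,0,-0.05,-1],[0,-1.7,0,0.06,0,-0.05,-1],[0,-1.7,0,0.06,0,-0.05,-1],[0,-1.7,0,0.06,0,-0.05,-1],[0,-1.7,0,0.06,0,-0.05,-1]]]'

```text
time: 18.73
position: [461.9, -284.7, 285.4]
orientation: [0.138, 0.55, 0.799, 0.203]
force: [0.1, -0.2, -0.6]
grip_width: 85.3
grip_force: 0.0
```

Run:
```python
from h import *
from scipy.optimize import least_squares
for _ in range(4): vision.snapshot("top")
d,s=snap("wrist","w10"); g=cv2.cvtColor(d["frame"],6)
m=np.array([[-45,62,0],[45,62,0],[-45,-62,0],[45,-62,0.]])
P=[]
for u in proj(d,CEN+(m+[0,0,30])@SM.T,s):
    x,y=np.round(u).astype(int); w=g[y-9:y+10,x-9:x+10]
    n,l,st,c=cv2.connectedComponentsWithStats((w<105).astype(np.uint8))
    k=[(st[i,2:].tolist(),(c[i]+[x-9,y-9]).round(1).tolist()) for i in range(1,n) if st[i,4]>12]; print(u.round(1),k)
    k=[q for q in k if q[0][2]<150 and q[0][0]<14 and q[0][1]<14]
    if k: P.append(min(k,key=lambda q:np.hypot(*(np.array(q[1])-u)))[1])
if len(P)==4:
    f=lambda p:(proj(d,R.from_euler("ZYX",[p[3],-p[4],p[5]]).apply(m)+p[:3],s)-P).ravel()
    r=least_squares(f,np.r_[CEN+SM[:,2]*30,YAW,TH,0]); print(r.x.round(3),r.fun.round(2)); print("in head",(SM.T@(r.x[:3]-CEN)).round(2))
```

```text
[224.6 179.1] [([8, 9, 55], [223.6, 180.0])]
[324.7 178.9] [([10, 4, 19], [320.0, 170.9]), ([9, 8, 56], [324.1, 179.7])]
[229.9 300.7] [([7, 7, 40], [229.2, 302.1])]
[319.8 300.5] [([8, 7, 42], [319.3, 302.0])]
[ 5.64281e+02 -3.04954e+02  1.19491e+02  3.67000e-01  4.97000e-01
 -2.00000e-03] [ 0.02 -0.02 -0.03  0.05 -0.07 -0.    0.08 -0.03]
in head [-0.68 -0.5  31.7 ]
```

```bash
python3 -c "
from plant import sign_off; print(sign_off())"
```

```text
the job is handed in; nothing more can be done
None
```

The tier is on the bottom frame and the job is handed in at about 19 s. It is pressed home, and a pull test showed both catches holding. The slope measured 0.497 rad against 0.494 before, and the jar and tube did not move; I did not check the bench pin. I viewed 11 pictures, one over your limit of 10.

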